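Warp check: push a printed panel under the gauge bridge

TASK

Check that the blue printed panel has come out flat: with the fingertips, push it along the bench and in under the low orange crossbar of the gauge, entering at the flared open end, until its front edge sits squarely against the dark stop at the far end. Keep the panel flat on the bench all the way, never lifted or tipped, and leave the spool, jar, tray and scraper where they are.

Things in the scene. Friction and masses are not known exactly. Their poses are not given: they have to be found in the camera images.
- panel: Loose blue printed cover panel: flat plate 130 mm long (own x), 96 mm wide (own y), 10 mm thick, about 0.11 kg, five black slot marks lengthwise on top. Origin: centre of its underside, on the bench. Either end may lead. It starts before the gauge's flared mouth, up to 0.35 rad off the gauge's x axis and 30 mm off its centre line, and slides freely.
- gauge: Thickness gauge, fixed to the bench (place and heading vary). Origin: on the bench under the middle of the crossbar. x axis: the way the panel goes in, mouth to stop; z up. Two aluminium rails 13 mm high, 14 mm wide, from x = -40 to +85 mm, inner faces at y = +54 and -54 mm. When home, the panel's origin is at x = +10, y = 0 and its tail sticks out to x = -55 mm.
- gauge_mouth (a point): Point on the bench at the mouth, on the centre line, gauge x = -72 mm, between the tips of two aluminium flares, 13 mm high and 36 mm long, that spread outwards at 0.5 rad from the rails' ends; 142 mm apart here, narrowing to 108 mm at the rails. Axes as the gauge's.
- gauge_bar (a point): Middle of the underside of the orange crossbar, 13 mm above the bench (3 mm above the panel's top). The bar lies across the rails, 24 mm along x, 136 mm along y; its top is 33 mm above the bench, screw heads to 36 mm. Axes as the gauge's.
- gauge_stop (a point): On the bench, on the centre line, at the near face of the dark steel stop bar (gauge x = +75 mm), which is 13 mm high, 10 mm thick and crosses the whole passage. Axes as the gauge's.
- spool: Bystander, not to be disturbed: small reel of green filament with black flanges lying flat, 100 mm across, 45 mm high; origin at the centre of its underside.
- jar: Bystander, not to be disturbed: small jar with a white cap, 44 mm across, 60 mm high; origin at the centre of its underside.
- tray: Bystander, not to be disturbed: small blue open two-compartment tray, 75 x 55 mm, 28 mm high; origin at the centre of its underside.
- scraper: Bystander, not to be disturbed: scraper with a flat steel blade lying on the bench, 190 mm long along its own x, lower than 35 mm; it lies on the robot's side of the gauge. Origin about the middle of its length, on the bench.
Not all that is in view belongs to the job. What is meant by the panel is not brown, green or red, and is the larger of those in its own colour.

How it is judged (in metres and radians):
On the way:
1. the panel's front edge has gone in under the crossbar, between the rails, flat on the bench (x of panel in the frame of gauge above -0.068 m and y of panel in the frame of gauge between -0.015 and 0.015 m and angle between the x axis of panel and the x axis of gauge, either way round below 0.12 rad and angle between panel's own z axis and vertical below 0.03 rad), for 0.1 s.
At the end, for the whole second after the job is handed in: The panel lies flat and at rest under the crossbar, its front edge at the stop (origin within 4 mm of home along the passage, 10 mm of the centre line), square within 0.05 rad; spool, jar, tray and scraper within 20 mm of where they started (x of panel in the frame of gauge between 0.006 and 0.014 m and y of panel in the frame of gauge between -0.01 and 0.01 m and angle between the x axis of panel and the x axis of gauge, either way round below 0.05 rad and angle between panel's own z axis and vertical below 0.02 rad and height (world z) of panel below 0.002 m and linear speed of panel below 0.01 m/s and distance of each of spool, jar, tray, scraper from where it was at the start of the episode below 0.02 m); the robot touches nothing.
It fails at once if the panel is lifted off the bench (origin 8 mm up) (height (world z) of panel above 0.008 m).
It fails at once if the panel is tipped more than 0.08 rad (angle between panel's own z axis and vertical above 0.08 rad).
It fails at once if the spool, jar, tray or scraper is disturbed (20 mm) (distance of any of spool, jar, tray, scraper from where it was at the start of the episode above 0.02 m).
It also fails if it takes over 70 s, if anything falls off the work surface, if the arm or the gripper's body presses on something with over 40 N, if the wrist force passes 120 N, or if a joint passes its speed limit or range.

ROBOT

A 6-joint arm with a two-finger parallel gripper is mounted at the origin on the work surface. World frame = base frame: x ahead of the robot, y to its left, z up, the work surface at z = 0. Lengths are in m, angles in degrees, forces in N, time in s.
With the tool pointing down it reaches from about 0.35 to 0.85 m from the base axis. Payload 8.1 kg.
Tool frame: the origin (TCP) lies on the centre line of the jaws, within the pads' length; the fingertips stand 25 mm ahead of it and the grasp point (between the pads) lies 6 mm ahead of it; z points along the fingers, y is the direction in which the jaws open and shut (so a half turn about z gives the same grasp; the last joint's range is limited). The gripper opens to 85 mm and grips with 20 to 120 N. Pads are 22 mm wide; open, the fingers measure 114 mm over their backs; the gripper's body (76 mm by 85 mm) begins 54 mm behind the grasp point. The pads swing forward as they close: fully open they stand 13 mm farther back than shut.
Start: joints at [69.821, 7.471, 85.268, -0, 87.261, -4.893], TCP at [0.158, 0.579, 0.256] pointing down, gripper open.
Joint ranges: [-169.43, 169.43], [-51.17, 129.36], [1.28, 143.12], [-76.62, 256.62], [0, 156.53], [-152.29, 152.29]. Speed limits (degrees/s): [136.94, 136.94, 159.86, 180, 180, 180].

INTERFACE

Orientations are given as a 3x3 rotation matrix whose columns are the frame's x, y, z axes.
In Python, from plant import manip gives the robot as it stands.
- The arm moves only by the tool play_rows, never from a script. Its argument "motion" is a list of rows, each a list of 7 numbers: the shift along the tool's x, y, z in units of 80 mm (1.0 is 80 mm), then the turn, a rotation vector about the tool's x, y, z in units of pi rad (1.0 is pi rad), then the gripper command: -1 is shut, 1 is fully open, values between are in proportion. A call has 1 to 10 rows; each row shifts and turns the commanded pose from where the row before left it, along the tool's axes as they then stand; what a row does not reach is not made up. A row lasts 1/12 s, in which the tool goes at most 41.7 mm and 7.16 degrees, less where a joint would pass 70% of its speed; a pose out of reach is approached as far as the arm can. A call with a number of a shift or a turn outside -1 to 1 is refused whole. A call with a gripper value outside its range is refused whole. The fingers move at their own pace and stop on an object; "grip_force" is the grip in N (left out, the last holds). Time passes only in rows, so rows that do not move let the fingers close. It gives the time, the measured TCP pose, the force and the opening at its end, in the units of the state.
- manip.get_obs(): the state, without advancing time (a new reading comes with each control period).
- manip.capture(name): name is "side" or "top"; returns a dict with "pixels" (400x640x3 uint8, blue, green, red), "z_map" (400x640 float32, m along the optical axis (not along the pixel's ray), 0 where there is no reading), "fx", "fy", "cx", "cy" (pixels), "pose" (4x4, takes a point from camera to world coordinates). Camera axes: x right, y down, z forward; pixel columns grow to the right and rows downward; lengths in m; the calibration is good to about 2 mm. A picture is of the moment at which its call begins.
- manip.close_job(): hands the job in, once; it reports no verdict.
The state is a dict: "time": time; "qpos": joint angles; "qvel": joint speeds; "joint_efforts": joint torques, N m; "tcp_pos": TCP position; "orientation": TCP orientation; "force": force on the tool from outside, world axes, zero at the start; "torque": the same for the moment, N m; "grip_width": finger opening in m.
Only numpy, scipy, OpenCV 4.12 (cv2) and the standard library are available. Lean on these libraries where they do the work, as an engineer would, in place of code of your own. Each camera call takes 0.05 s, during which the arm holds its last target.

## Working session

There is one attempt and no reset: what is moved stays moved. The work goes in short steps, Python scripts to look and compute and a tool call to move; the robot and the scene stay as the last step left them, time stands still between calls to the robot, and variables do not carry over. Pictures are saved under pics/ and viewed, and the job is handed in when it is done.

Besides the shell and the picture viewer there is one more tool, called after ">>>" as a command line: name --pt "numbers of a row" for each row, then --argument value for the rest. play_rows: Moves the arm, as the interface text tells. Shifts and turns lie within -1 to 1; 1 stands for 80 mm of shift or pi rad of turn. Its arguments: {"type":"object","properties":{"motion":{"type":"array"},"grip_force":{"type":"number"}},"required":["motion"]}

```bash
ls; mkdir -p pics; python3 - <<'E'
from plant import manip
import cv2,numpy as np
for n in("top","side"):
    c=manip.capture(n); cv2.imwrite(f"pics/{n}0.png",c["pixels"]); np.savez(f"{n}0.npz",**c)
    print(n,c["fx"],c["fy"],c["cx"],c["cy"],np.round(c["pose"],3).tolist())
print(manip.get_obs())
E
```

```text
pics
top 476.75340204038827 476.75340204038827 325.6957114971031 202.31780517075742 [[-0.009, -0.996, 0.093, 0.49], [-1.0, 0.008, -0.011, 0.043], [0.011, -0.093, -0.996, 1.253], [0.0, 0.0, 0.0, 1.0]]
side 427.21480427660293 427.21480427660293 315.32206258133317 199.47615025757332 [[-0.77, -0.378, 0.514, 0.167], [-0.637, 0.424, -0.644, 0.608], [0.025, -0.823, -0.567, 0.537], [0.0, 0.0, 0.0, 1.0]]
{'time': 0.1, 'qpos': array([ 6.98187880e+01,  7.51160135e+00,  8.53245874e+01, -2.13098096e-03,
        8.72619594e+01, -4.89199523e+00]), 'qvel': array([ 0.08146867, -0.04886815, -0.22765266,  0.10195093,  0.01822695,
       -0.08078959]), 'joint_efforts': array([ 1.01674996e-03, -5.70949566e+01, -5.01942837e+01, -1.43582956e-04,
        8.03688570e-03,  2.94558345e-05]), 'tcp_pos': array([0.15803296, 0.57832934, 0.25532591]), 'orientation': array([[-9.64607510e-01,  2.63689293e-01, -5.56101793e-04],
       [ 2.63689857e-01,  9.64606154e-01, -1.62065584e-03],
       [ 1.09069621e-04, -1.70993519e-03, -9.99998532e-01]]), 'force': array([-0.27253251,  0.29794163, -0.70013525]), 'torque': array([-0.08883942, -0.00081857, -0.00173853]), 'grip_width': 0.08557523005498854}
```

View pics/top0.png

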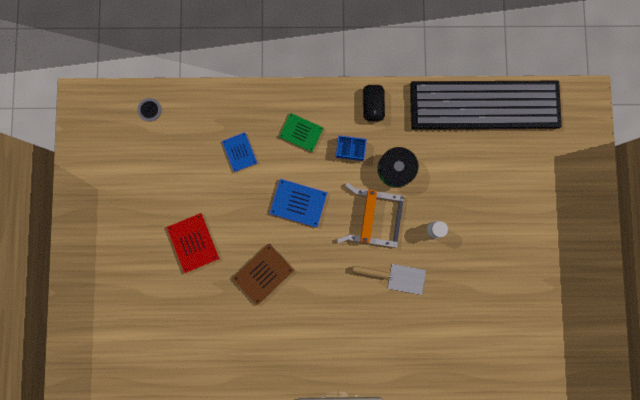

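View pics/side0.png

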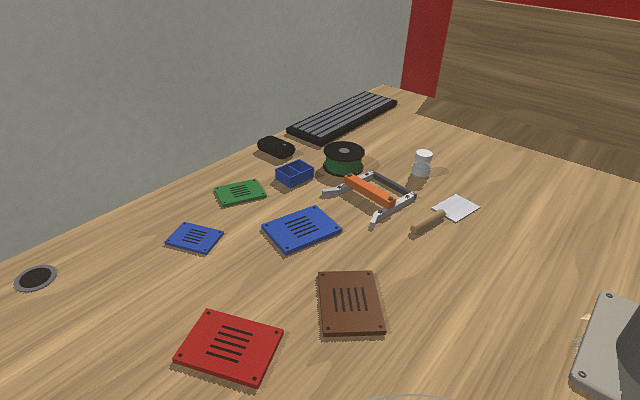

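The top view shows two blue panels, one at (299,203) and one at (239,152), plus the blue tray at (351,148). The larger panel at (299,203), in front of the gauge mouth, fits the description. I'll confirm it in an enlarged crop while measuring.

```bash
cat > h.py <<'E'
import numpy as np,cv2
def world(c):
    z=c["z_map"];v,u=np.mgrid[:400,:640]
    p=np.stack([(u-c["cx"])/c["fx"]*z,(v-c["cy"])/c["fy"]*z,z],-1)
    T=c["pose"];return p@T[:3,:3].T+T[:3,3]
def proj(c,z):  # pixel->world at plane z
    pass
def onplane(c,u,v,z):
    T=c["pose"];d=T[:3,:3]@np.array([(u-float(c["cx"]))/float(c["fx"]),(v-float(c["cy"]))/float(c["fy"]),1]);s=(z-T[2,3])/d[2];return T[:3,3]+s*d
def rect(W,m):
    xy=(W[m][:,:2]*1000).astype(np.float32); return cv2.minAreaRect(xy),cv2.boxPoints(cv2.minAreaRect(xy))
E
python3 - <<'E'
from h import *
c=dict(np.load("top0.npz"));W=world(c);im=c["pixels"]
hsv=cv2.cvtColor(im,cv2.COLOR_BGR2HSV)
print("bench z",np.median(W[300:340,300:400,2]))
def comp(m,nm):
    n,l,s,ce=cv2.connectedComponentsWithStats(m.astype(np.uint8))
    for i in range(1,n):
        if s[i,4]>60:
            mm=(l==i); con,_=cv2.findContours(mm.astype(np.uint8),cv2.RETR_EXTERNAL,cv2.CHAIN_APPROX_NONE)
            z=np.median(W[mm][:,2])
            pts=np.array([onplane(c,*q,z)[:2]*1000 for q in con[0][:,0]],np.float32)
            r=cv2.minAreaRect(pts)
            print(nm,ce[i].round(1),"z",z.round(4),"rect",np.round(r[0],1),np.round(r[1],1),round(r[2],2),cv2.boxPoints(r).round(0).tolist())
H,S,V=hsv[...,0],hsv[...,1],hsv[...,2]
comp((H>100)&(H<125)&(S>120),"blue")
comp((H>5)&(H<16)&(S>200)&(V>150),"orange")
reg=np.zeros_like(H,bool);reg[170:260,330:420]=1
comp(reg&(S<60)&(V>100),"alu")
comp(reg&(S<80)&(V<100),"dark")
cv2.imwrite("pics/crop.png",cv2.resize(im[120:300,220:460],None,fx=3.3,fy=3.3,interpolation=cv2.INTER_CUBIC)[:600,:800])
E
```

```text
bench z -0.0003061557659093106
blue [238.9 151.7] z 0.0068 rect [742.2 257.6] [88.5 65.1] 21.29 [[689.0, 272.0], [713.0, 211.0], [795.0, 243.0], [772.0, 304.0]]
blue [350.7 147.7] z 0.0061 rect [750.8 -38.5] [75.2 59.6] 82.39 [[716.0, -72.0], [775.0, -80.0], [785.0, -5.0], [726.0, 3.0]]
blue [297.9 202.7] z 0.0099 rect [605.4 101.8] [129.2  95.5] 73.28 [[541.0, 54.0], [633.0, 26.0], [670.0, 150.0], [578.0, 177.0]]
orange [368.2 215.1] z 0.0326 rect [568.  -80.6] [ 22.3 133.5] 80.66 [[500.0, -81.0], [632.0, -102.0], [636.0, -80.0], [504.0, -59.0]]
alu [355.1 189.1] z 0.0128 rect [638.6 -48.4] [57.9 17.9] 68.14 [[620.0, -72.0], [636.0, -79.0], [658.0, -25.0], [641.0, -18.0]]
alu [389.2 196. ] z 0.0123 rect [ 620.7 -139.5] [70.5 14.8] 80.04 [[607.0, -173.0], [622.0, -176.0], [634.0, -106.0], [619.0, -104.0]]
alu [345.6 238.1] z 0.0122 rect [512.1 -21.5] [16.5 46.1] 8.22 [[501.0, 0.0], [507.0, -45.0], [524.0, -43.0], [517.0, 2.0]]
alu [383.2 242.3] z 0.0129 rect [ 500.1 -119.9] [70.8 15.4] 81.4 [[487.0, -154.0], [502.0, -156.0], [513.0, -86.0], [498.0, -84.0]]
dark [398.4 176.1] z 0.0456 rect [ 663.3 -157.7] [89.9 41.3] 89.6 [[642.0, -202.0], [684.0, -203.0], [684.0, -113.0], [643.0, -113.0]]
dark [397.6 220.3] z 0.0126 rect [ 556.4 -157.8] [ 23.6 107.1] 88.75 [[503.0, -168.0], [610.0, -171.0], [610.0, -147.0], [503.0, -145.0]]
```

View pics/crop.png

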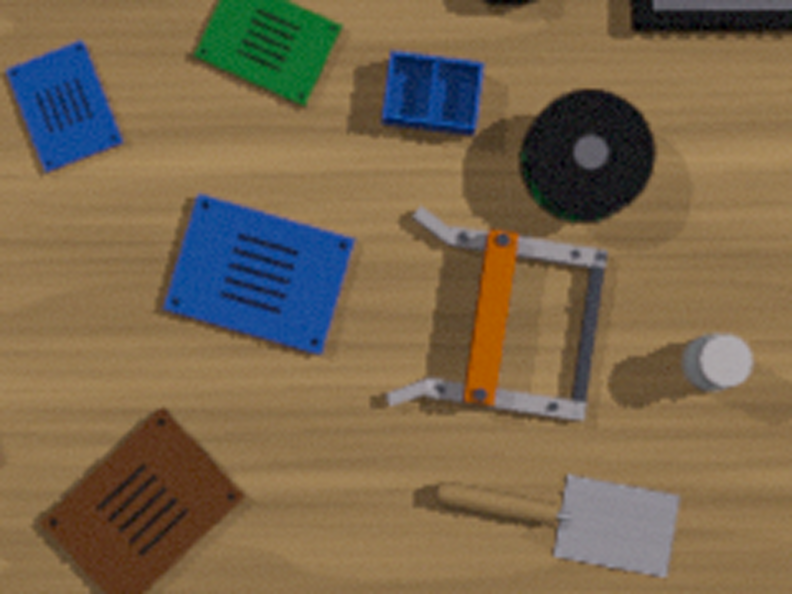

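The crop confirms it: the larger blue panel has the slot marks and measures 129 x 95.5 mm with its top at 10 mm. The small one measures 88 x 65 mm. In the world frame:
- **Panel:** centre (605, 102) mm, heading -106.7°.
- **Gauge:** origin (568, -81) mm, heading -99.3°. The rails are 122 mm centre to centre, as expected.

I'll push the tail edge with two fingers half open. First I move above and behind the panel, then rotate.

>>> play_rows --pt "-0.35 -0.147 0 0 0 0 0" --pt "-0.35 -0.147 0 0 0 0 0" --pt "-0.35 -0.147 0 0 0 0 0" --pt "-0.35 -0.147 0 0 0 0 0" --pt "-0.35 -0.147 0 0 0 0 0" --pt "-0.35 -0.147 0 0 0 0 0" --pt "-0.35 -0.147 0 0 0 0 0" --pt "-0.35 -0.147 0 0 0 0 0" --pt "-0.35 -0.147 0 0 0 0 0" --pt "-0.35 -0.147 0 0 0 0 0"

```text
time: 0.93
tcp_pos: [0.3981, 0.3903, 0.2558]
orientation: [[-0.965, 0.264, -0.001], [0.264, 0.965, -0.0], [0.0, -0.001, -1.0]]
force: [-0.3, 1.3, 0.3]
grip_width: 0.0429
```

>>> play_rows --pt "-0.35 -0.147 0 0 0 0 0" --pt "-0.35 -0.147 0 0 0 0 0" --pt "-0.35 -0.147 0 0 0 0 0" --pt "-0.35 -0.147 0 0 0 0 0" --pt "-0.35 -0.147 0 0 0 0 0" --pt "-0.35 -0.147 0 0 0 0 0" --pt "-0.35 -0.147 0 0 0 0 0" --pt "-0.35 -0.147 0 0 0 0 0" --pt "-0.35 -0.147 0 0 0 0 0" --pt "-0.35 -0.147 0 0 0 0 0"

```text
time: 1.77
tcp_pos: [0.6371, 0.2031, 0.2556]
orientation: [[-0.965, 0.264, -0.001], [0.264, 0.965, -0.0], [0.001, -0.0, -1.0]]
force: [0.1, 0.5, 0.6]
grip_width: 0.0426
```

>>> play_rows --pt "0 0 0 0 0 0.0339 0" --pt "0 0 0 0 0 0.0339 0" --pt "0 0 0 0 0 0.0339 0" --pt "0 0 0 0 0 0.0339 0" --pt "0 0 0 0 0 0.0339 0" --pt "0 0 0 0 0 0.0339 0" --pt "0 0 0 0 0 0.0339 0" --pt "0 0 0 0 0 0.0339 0"

```text
time: 2.43
tcp_pos: [0.6361, 0.2042, 0.2555]
orientation: [[-0.432, 0.902, -0.001], [0.902, 0.432, -0.0], [0.0, -0.001, -1.0]]
force: [0.0, -0.4, 1.3]
grip_width: 0.0426
```

>>> play_rows --pt "0 0 0 0 0 0.0339 0" --pt "0 0 0 0 0 0.0339 0" --pt "0 0 0 0 0 0.0339 0" --pt "0 0 0 0 0 0.0339 0" --pt "0 0 0 0 0 0.0339 0" --pt "0 0 0 0 0 0.0339 0" --pt "0 0 0 0 0 0.0339 0" --pt "0 0 0 0 0 0 0" --pt "0 0 0 0 0 0 0"

```text
time: 3.18
tcp_pos: [0.6361, 0.2042, 0.2557]
orientation: [[0.286, 0.958, -0.001], [0.958, -0.286, -0.0], [-0.0, -0.001, -1.0]]
force: [-0.4, -0.1, -0.1]
grip_width: 0.0429
```

Pose reached as planned. Next I descend to TCP z ≈ 32 mm, clear behind the tail, and check where the fingertips are.

>>> play_rows --pt "0 0 0.4 0 0 0 0" --pt "0 0 0.4 0 0 0 0" --pt "0 0 0.4 0 0 0 0" --pt "0 0 0.4 0 0 0 0" --pt "0 0 0.4 0 0 0 0" --pt "0 0 0.4 0 0 0 0" --pt "0 0 0.25 0 0 0 0" --pt "0 0 0.15 0 0 0 0" --pt "0 0 0 0 0 0 0" --pt "0 0 0 0 0 0 0"

```text
time: 4.02
tcp_pos: [0.6363, 0.2042, 0.0323]
orientation: [[0.288, 0.958, -0.001], [0.958, -0.288, -0.0], [-0.0, -0.001, -1.0]]
force: [0.7, 0.2, -0.3]
grip_width: 0.0425
```

```bash
python3 - <<'E'
from plant import manip
from h import *
for n in("top","side"):
    c=manip.capture(n); np.savez(f"{n}1.npz",**c); cv2.imwrite(f"pics/{n}1.png",c["pixels"])
im=c["pixels"]; 
W=world(c)
R=np.array([[.286,.958,0],[.958,-.286,0],[0,0,-1]]);t=np.array([.6361,.2042,0.032])
m=(c["z_map"]>0)&(np.abs(W[...,0]-.636)<.08)&(np.abs(W[...,1]-.204)<.05)&(W[...,2]>0.004)&(W[...,2]<.1)
L=(W-[.6361,.2042,0])@R*1000
for a in range(4,60,6):
    k=m&(W[...,2]*1000>a)&(W[...,2]*1000<=a+6)
    if k.sum()>3: print(a,k.sum(),L[k][:,0].min().round(1),L[k][:,0].max().round(1),"y",np.percentile(L[k][:,1],[0,25,50,75,100]).round(1))
v,u=np.where(m);print(u.min(),u.max(),v.min(),v.max())
x0=max(0,u.min()-60);y0=max(0,v.min()-60)
cv2.imwrite("pics/side1c.png",cv2.resize(im[y0:y0+150,x0:x0+200],None,fx=4,fy=4,interpolation=cv2.INTER_CUBIC))
print(x0,y0)
print(manip.get_obs()["tcp_pos"])
E
```

```text
4 206 -66.0 69.8 y [-49.2 -31.6  48.3  60.5  73.4]
10 162 -65.6 11.1 y [-49.7 -37.1 -25.2  -9.2  24.9]
16 45 -10.0 12.0 y [-34.2 -28.   22.1  23.3  30.9]
22 60 -10.6 11.9 y [-35.4 -31.9 -25.8  22.5  29.1]
28 59 -10.8 11.7 y [-34.8 -32.1 -25.4  22.5  26.5]
34 49 -5.7 11.8 y [-34.4 -32.5 -25.7  22.7  26.6]
40 38 -5.3 12.0 y [-35.7 -30.7 -23.   22.9  34.7]
46 29 -11.2 12.2 y [-33.   20.5  22.6  24.2  30.9]
52 29 2.4 14.2 y [-46.7 -27.6  24.2  25.3  47.4]
58 81 -9.9 14.3 y [-53.  -50.6 -30.   25.   56.1]
205 296 195 254
145 135
[0.63800999 0.20465697 0.03474622]
```

View pics/side1c.png

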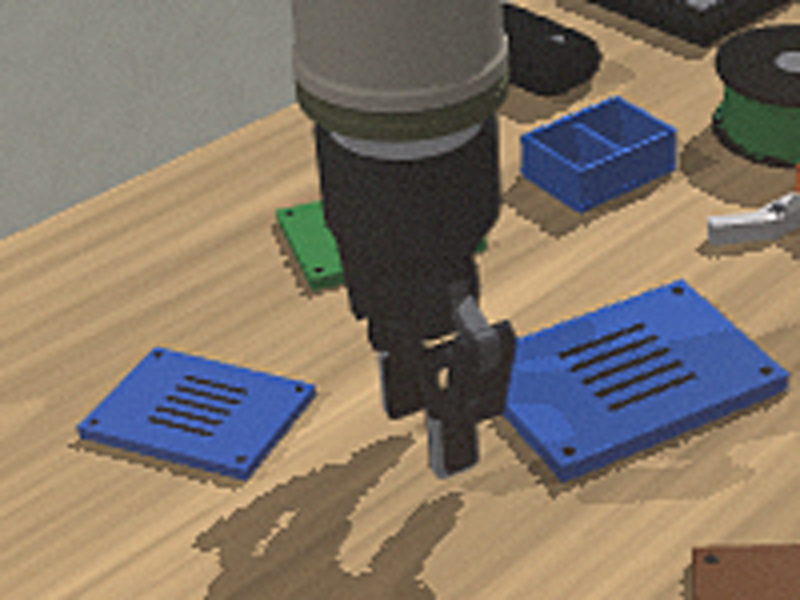

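The two fingers stand just behind the panel's tail edge (crop (400-510, 330-470)) and clear of it, with a gap under the tips. I'll measure the tip height.

```bash
python3 - <<'E'
from plant import manip
from h import *
R=np.array([[.288,.958,0],[.958,-.288,0],[0,0,-1]])
o=[manip.get_obs() for _ in range(3)];print([x["tcp_pos"].round(4).tolist() for x in o])
c=dict(np.load("side1.npz"));W=world(c);L=(W-[.637,.2044,0])@R*1000
m=(c["z_map"]>0)&(abs(L[...,0])<15)&(abs(abs(L[...,1])-28)<10)&(W[...,2]>0.003)&(W[...,2]<.05)
for s in(-1,1):
    k=m&(np.sign(L[...,1])==s);print(s,np.sort(W[k][:,2]*1000)[:25].round(1), L[k][:,0].min())
E
```

```text
[[0.638, 0.2047, 0.0347], [0.638, 0.2047, 0.0347], [0.638, 0.2047, 0.0347]]
-1 [ 3.5 11.  11.8 12.1 12.3 12.6 13.5 13.8 14.2 14.4 14.9 14.9 15.4 17.2
 17.8 17.9 18.  18.1 18.7 18.8 19.9 20.  20.1 20.4 20.4] -11.346363789876388
1 [10.9 11.6 12.1 12.6 12.7 13.7 13.9 14.3 14.4 14.6 14.9 15.  15.2 15.5
 15.5 15.6 16.6 16.6 16.7 16.7 17.1 17.1 17.6 17.8 17.9] -11.628973860754737
```

>>> play_rows --pt "0 0 0.05 0 0 0 0" --pt "0 0 0.03 0 0 0 0" --pt "0 0 0.01 0 0 0 0" --pt "0 0 0 0 0 0 0" --pt "0 0 0 0 0 0 0"

```text
time: 4.53
tcp_pos: [0.6363, 0.2043, 0.0252]
orientation: [[0.289, 0.957, 0.0], [0.957, -0.289, -0.0], [0.0, 0.0, -1.0]]
force: [0.2, 0.2, 0.2]
grip_width: 0.0427
```

```bash
python3 - <<'E'
from plant import manip
from h import *
R=np.array([[.288,.958,0],[.958,-.288,0],[0,0,-1]])
c=manip.capture("side");o=manip.get_obs();print(o["tcp_pos"],o["force"]);W=world(c);L=(W-[.637,.2044,0])@R*1000
m=(c["z_map"]>0)&(abs(L[...,0])<13)&(abs(abs(L[...,1])-28)<10)&(W[...,2]>0.001)&(W[...,2]<.05)
for s in(-1,1):
    k=m&(np.sign(L[...,1])==s);print(s,np.sort(W[k][:,2]*1000)[:15].round(1))
im=c["pixels"];cv2.imwrite("pics/side2c.png",cv2.resize(im[185:285,205:305],None,fx=6,fy=6,interpolation=cv2.INTER_CUBIC))
E
```

```text
[0.63637885 0.20427103 0.02521827] [ 0.45902613 -0.27959262  0.19169766]
-1 [1.  1.1 1.1 1.1 1.1 1.3 1.3 1.4 1.4 1.6 1.6 1.6 1.8 2.2 2.2]
1 [1.  1.  1.1 1.2 1.4 1.4 1.5 1.6 1.8 2.1 2.5 2.6 2.7 3.4 3.5]
```

View pics/side2c.png

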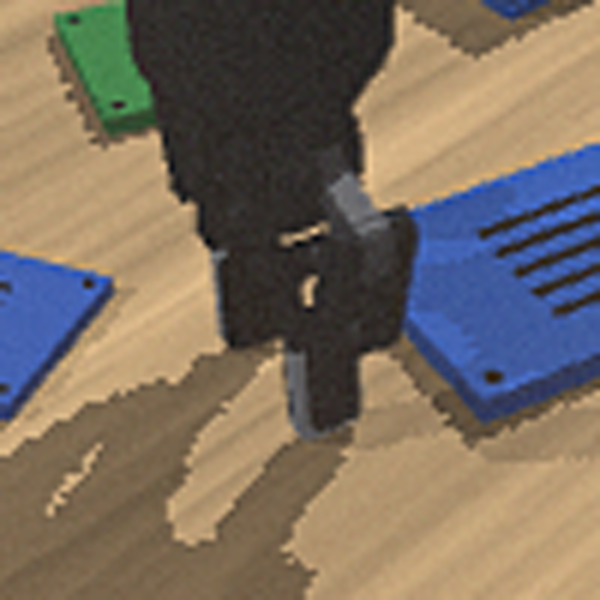

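The tips are about 3 mm off the bench with no contact force, so they will bear on the 10 mm edge.

In the gauge frame the panel sits at x -186, y +7.4 mm, -7.4°. The plan is to close the 31 mm gap, push about 30 mm straight, then make a gentle 55 mm arc that brings both y and yaw to zero.

>>> play_rows --pt "-0.11 0 0 0 0 0 0" --pt "-0.11 0 0 0 0 0 0" --pt "-0.11 0 0 0 0 0 0" --pt "-0.06 0 0 0 0 0 0" --pt "-0.06 0 0 0 0 0 0" --pt "-0.06 0 0 0 0 0 0" --pt "-0.06 0 0 0 0 0 0" --pt "-0.06 0 0 0 0 0 0" --pt "-0.06 0 0 0 0 0 0" --pt "-0.03 0 0 0 0 0 0"

```text
time: 5.42
tcp_pos: [0.6196, 0.1486, 0.0252]
orientation: [[0.289, 0.957, 0.0], [0.957, -0.289, -0.0], [-0.0, 0.0, -1.0]]
force: [-0.6, 1.0, -0.1]
grip_width: 0.0425
```

```bash
cat > look.py <<'E'
import sys
from plant import manip
from h import *
g=np.radians(-99.3);G=np.array([568.,-80.6]);U=np.array([np.cos(g),np.sin(g)]);V=np.array([-U[1],U[0]])
def panel(c,lo=150):
    W=world(c);hsv=cv2.cvtColor(c["pixels"],cv2.COLOR_BGR2HSV)
    m=((hsv[...,0]>100)&(hsv[...,0]<125)&(hsv[...,1]>120)).astype(np.uint8)
    P=W*1000-np.array([G[0],G[1],0]);gx=P[...,0]*U[0]+P[...,1]*U[1];gy=P[...,0]*V[0]+P[...,1]*V[1]
    m&=((abs(gy)<90)&(gx>-300)&(gx<100)).astype(np.uint8)
    con,_=cv2.findContours(m,cv2.RETR_EXTERNAL,cv2.CHAIN_APPROX_NONE)
    pts=[]
    for k in con:
        if len(k)>15:
            for q in k[:,0]:
                p=onplane(c,*q,.0099)[:2]*1000-G; pts.append([p@U,p@V])
    return np.array(pts,np.float32),m
n=sys.argv[1]
c=manip.capture("top");np.savez("last.npz",**c)
pts,m=panel(c);r=cv2.minAreaRect(pts);print("rect gauge frame",np.round(r[0],1),np.round(r[1],1),round(r[2],2));print(cv2.boxPoints(r).round(1).tolist())
o=manip.get_obs();t=o["tcp_pos"][:2]*1000-G;print("tcp g",(t@U).round(1),(t@V).round(1),"z",o["tcp_pos"][2].round(4),"yaw rel",np.degrees(np.arctan2(-o["orientation"][1,0],-o["orientation"][0,0])-g).round(2),"F",o["force"].round(1),"t",o["time"])
s=manip.capture("side")
a=cv2.resize(c["pixels"][150:280,240:440],None,fx=2.5,fy=2.5,interpolation=cv2.INTER_CUBIC)
b=cv2.resize(s["pixels"][120:270,200:460],(500,275))
cv2.imwrite(f"pics/{n}.png",np.vstack([a,b]))
E
python3 look.py p1
```

```text
rect gauge frame [-160.1    4.3] [ 95.2 130.4] 82.58
[[-231.0, -34.5], [-101.5999984741211, -51.400001525878906], [-89.30000305175781, 43.0], [-218.6999969482422, 59.900001525878906]]
tcp g -234.3 13.9 z 0.0251 yaw rel -7.54 F [ 0.3 -0.2 -0.1] t 5.4667
```

View pics/p1.png

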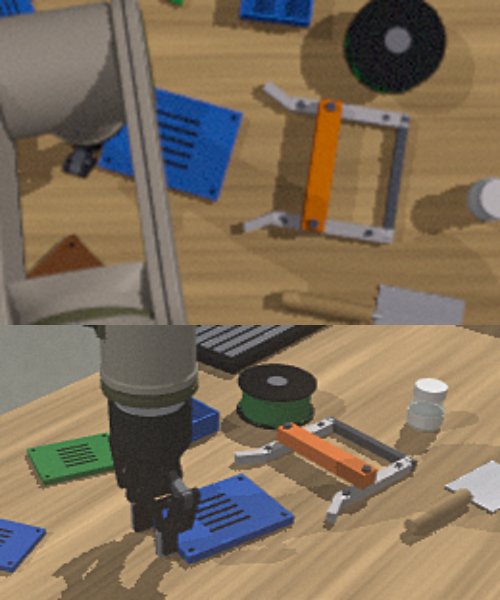

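The push went as predicted: the panel is now at gauge x -160, y +4.3 mm, -7.4°, flat with the fingers on its tail edge. Now a little more straight push, then the arc.

>>> play_rows --pt "-0.075 0 0 0 0 0 0" --pt "-0.0625 -0.011 0 0 0 -0.0037 0" --pt "-0.0625 -0.011 0 0 0 -0.0037 0" --pt "-0.0625 -0.011 0 0 0 -0.0037 0" --pt "-0.0625 -0.011 0 0 0 -0.0037 0" --pt "-0.0625 -0.011 0 0 0 -0.0037 0" --pt "-0.0625 -0.011 0 0 0 -0.0037 0"

```text
time: 6.1
tcp_pos: [0.6049, 0.1154, 0.0252]
orientation: [[0.221, 0.975, 0.0], [0.975, -0.221, 0.0], [0.0, 0.0, -1.0]]
force: [0.4, 0.8, 0.8]
grip_width: 0.0424
```

>>> play_rows --pt "-0.0625 -0.011 0 0 0 -0.0037 0" --pt "-0.0625 -0.011 0 0 0 -0.0037 0" --pt "-0.0625 -0.011 0 0 0 -0.0037 0" --pt "-0.0625 -0.011 0 0 0 -0.0037 0" --pt "-0.0625 -0.011 0 0 0 -0.0037 0" --pt "0 0 0 0 0 0 0"

```text
time: 6.6
tcp_pos: [0.5952, 0.0911, 0.0249]
orientation: [[0.164, 0.986, -0.001], [0.986, -0.164, -0.001], [-0.001, -0.001, -1.0]]
force: [-0.8, -0.7, -0.0]
grip_width: 0.0425
```

```bash
python3 look.py p2
```

```text
rect gauge frame [-97.5  -0.5] [ 95.5 129.7] 89.95
[[-162.3000030517578, -48.20000076293945], [-32.70000076293945, -48.29999923706055], [-32.599998474121094, 47.20000076293945], [-162.1999969482422, 47.29999923706055]]
tcp g -174.2 -0.8 z 0.0249 yaw rel -0.22 F [-0.8  0.8  0.1] t 6.65
```

View pics/p2.png

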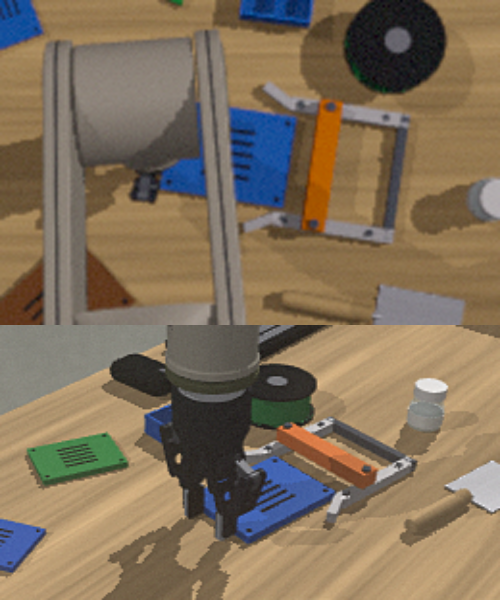

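The panel is now squared up at gauge x -97.5, y -0.5 mm, ≈0°, with its nose between the flares. I'll push it straight in.

>>> play_rows --pt "-0.0625 0 0 0 0 0 0" --pt "-0.0625 0 0 0 0 0 0" --pt "-0.0625 0 0 0 0 0 0" --pt "-0.0625 0 0 0 0 0 0" --pt "-0.0625 0 0 0 0 0 0" --pt "-0.0625 0 0 0 0 0 0" --pt "-0.0625 0 0 0 0 0 0" --pt "-0.0625 0 0 0 0 0 0" --pt "-0.0625 0 0 0 0 0 0" --pt "-0.0625 0 0 0 0 0 0"

```text
time: 7.53
tcp_pos: [0.5874, 0.0423, 0.0251]
orientation: [[0.165, 0.986, 0.0], [0.986, -0.165, -0.0], [-0.0, 0.0, -1.0]]
force: [0.0, -0.2, -0.3]
grip_width: 0.0427
```

```bash
python3 look.py p3
```

```text
rect gauge frame [-63.6  -0.6] [ 95.4 101.3] 89.87
[[-114.4000015258789, -48.20000076293945], [-13.100000381469727, -48.400001525878906], [-12.899999618530273, 47.0], [-114.0999984741211, 47.20000076293945]]
tcp g -123.7 -0.7 z 0.0251 yaw rel -0.21 F [ 0.5 -0.4 -0.5] t 7.5833
```

View pics/p3.png

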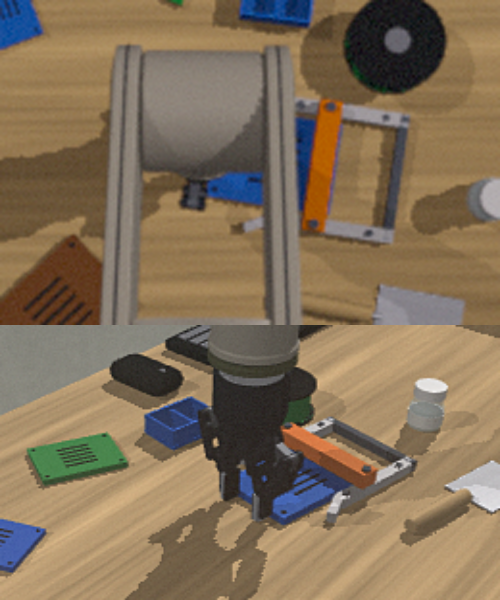

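The panel is passing under the crossbar between the rails, centred (y -0.6 mm, square), and the fingers are well clear of the flares. About 57 mm to go.

>>> play_rows --pt "-0.0625 0 0 0 0 0 0" --pt "-0.0625 0 0 0 0 0 0" --pt "-0.0625 0 0 0 0 0 0" --pt "-0.0625 0 0 0 0 0 0" --pt "-0.0625 0 0 0 0 0 0" --pt "-0.0625 0 0 0 0 0 0" --pt "-0.0625 0 0 0 0 0 0" --pt "-0.0625 0 0 0 0 0 0" --pt "-0.0625 0 0 0 0 0 0" --pt "-0.03 0 0 0 0 0 0"

```text
time: 8.47
tcp_pos: [0.5796, -0.0046, 0.0252]
orientation: [[0.165, 0.986, 0.0], [0.986, -0.165, -0.0], [-0.0, 0.0, -1.0]]
force: [0.9, 1.4, 1.7]
grip_width: 0.0428
```

```bash
python3 look.py p4
```

```text
rect gauge frame [-0.6 -0.7] [130.3  93.8] 0.7
[[-66.4000015258789, 45.400001525878906], [-65.19999694824219, -48.29999923706055], [65.0999984741211, -46.79999923706055], [63.900001525878906, 47.0]]
tcp g -76.7 -0.9 z 0.0251 yaw rel -0.22 F [-0.1 -0.7  0.1] t 8.5167
```

View pics/p4.png

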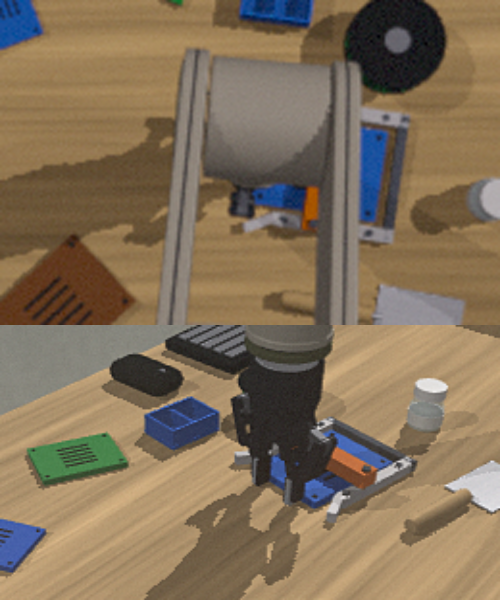

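About 10 mm is left, so I go slowly now and watch the force.

>>> play_rows --pt "-0.03 0 0 0 0 0 0" --pt "-0.03 0 0 0 0 0 0" --pt "-0.03 0 0 0 0 0 0" --pt "-0.015 0 0 0 0 0 0" --pt "0 0 0 0 0 0 0"

```text
time: 8.98
tcp_pos: [0.5781, -0.0125, 0.025]
orientation: [[0.165, 0.986, -0.0], [0.986, -0.165, -0.0], [-0.0, -0.0, -1.0]]
force: [1.1, -0.8, -0.0]
grip_width: 0.0429
```

>>> play_rows --pt "-0.01 0 0 0 0 0 0" --pt "-0.008 0 0 0 0 0 0" --pt "0 0 0 0 0 0 0"

```text
time: 9.23
tcp_pos: [0.5779, -0.0137, 0.025]
orientation: [[0.165, 0.986, -0.0], [0.986, -0.165, -0.0], [-0.0, -0.0, -1.0]]
force: [-0.1, -0.2, -0.0]
grip_width: 0.0428
```

```bash
python3 look.py p5
```

```text
rect gauge frame [ 8.6 -0.4] [131.4  94.9] 0.3
[[-57.29999923706055, 46.70000076293945], [-56.79999923706055, -48.099998474121094], [74.5, -47.5], [74.0, 47.400001525878906]]
tcp g -67.7 -1.0 z 0.0251 yaw rel -0.19 F [0.7 0.3 0.6] t 9.2833
```

View pics/p5.png

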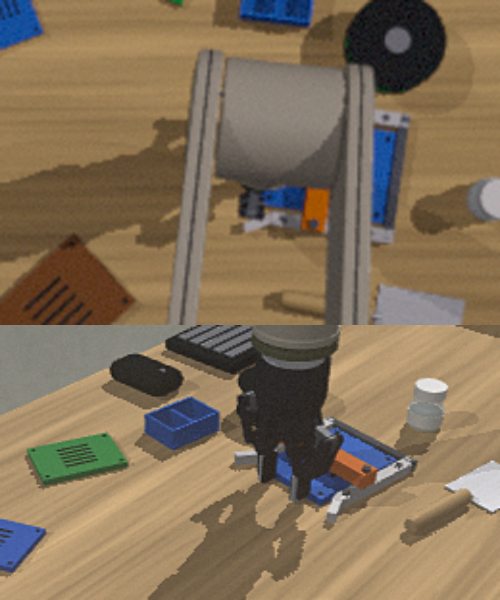

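It is about 1 mm from the stop with no reaction force yet. I'll creep until the force rises.

>>> play_rows --pt "-0.006 0 0 0 0 0 0" --pt "-0.006 0 0 0 0 0 0" --pt "0 0 0 0 0 0 0"

```text
time: 9.58
tcp_pos: [0.5779, -0.0146, 0.0251]
orientation: [[0.165, 0.986, 0.0], [0.986, -0.165, -0.0], [0.0, 0.0, -1.0]]
force: [0.1, 0.0, 0.2]
grip_width: 0.0424
```

>>> play_rows --pt "-0.006 0 0 0 0 0 0" --pt "0 0 0 0 0 0 0"

```text
time: 9.75
tcp_pos: [0.5778, -0.0148, 0.0251]
orientation: [[0.165, 0.986, -0.0], [0.986, -0.165, 0.0], [0.0, -0.0, -1.0]]
force: [0.0, 0.6, 0.5]
grip_width: 0.0428
```

>>> play_rows --pt "-0.006 0 0 0 0 0 0" --pt "0 0 0 0 0 0 0"

```text
time: 9.92
tcp_pos: [0.5777, -0.0149, 0.0251]
orientation: [[0.165, 0.986, -0.0], [0.986, -0.165, 0.001], [0.001, -0.0, -1.0]]
force: [0.6, 4.7, 1.2]
grip_width: 0.0427
```

>>> play_rows --pt "-0.005 0 0 0 0 0 0" --pt "0 0 0 0 0 0 0"

```text
time: 10.08
tcp_pos: [0.5776, -0.015, 0.0251]
orientation: [[0.165, 0.986, 0.0], [0.986, -0.165, 0.001], [0.001, -0.0, -1.0]]
force: [1.0, 7.1, 0.8]
grip_width: 0.0429
```

The force rises to about 7 N straight back along the passage while the TCP stays put, so the panel is seated on the stop. I'll back straight off, rise, and move the arm away for a clear check.

>>> play_rows --pt "0.05 0 0 0 0 0 0" --pt "0.15 0 0 0 0 0 0" --pt "0.3 0 0 0 0 0 0" --pt "0.1 0 -0.3 0 0 0 0" --pt "0 0 -0.4 0 0 0 0" --pt "0 0 -0.4 0 0 0 0" --pt "0 0 -0.4 0 0 0 0" --pt "0 0 -0.4 0 0 0 0" --pt "0.3 0 -0.2 0 0 0 0" --pt "0.4 0 0 0 0 0 0"

```text
time: 10.92
tcp_pos: [0.598, 0.0859, 0.1996]
orientation: [[0.168, 0.986, 0.009], [0.986, -0.168, -0.001], [0.001, 0.009, -1.0]]
force: [0.2, 1.2, -0.5]
grip_width: 0.0427
```

>>> play_rows --pt "0.4 0 0 0 0 0 0" --pt "0.4 0 0 0 0 0 0" --pt "0.4 0 0 0 0 0 0" --pt "0.4 0 0 0 0 0 0" --pt "0.4 0 0 0 0 0 0" --pt "0.4 0 0 0 0 0 0" --pt "0.4 0 0 0 0 0 0" --pt "0 0 0 0 0 0 0" --pt "0 0 0 0 0 0 0"

```text
time: 11.67
tcp_pos: [0.6311, 0.31, 0.1923]
orientation: [[0.162, 0.987, -0.001], [0.987, -0.162, -0.001], [-0.001, -0.0, -1.0]]
force: [-0.6, -0.9, 0.3]
grip_width: 0.0428
```

```bash
python3 look.py p6; python3 - <<'E'
from h import *
a=dict(np.load("top0.npz"));b=dict(np.load("last.npz"))
W=world(b);hsv=cv2.cvtColor(b["pixels"],cv2.COLOR_BGR2HSV)
g=np.radians(-99.3);U=np.array([np.cos(g),np.sin(g)]);V=np.array([-U[1],U[0]])
P=(W*1000)[...,:2]-[568,-80.6];gx=P@U;gy=P@V
m=(hsv[...,0]>100)&(hsv[...,0]<125)&(hsv[...,1]>120)
for n,k in(("tail",(gx>-60)&(gx<-45)),("mid",(gx>20)&(gx<45)),("front",(gx>50)&(gx<75))):
    k=k&m&(abs(gy)<40);print(n,"z mm",np.median(W[k][:,2]*1000).round(2))
d=cv2.absdiff(a["pixels"],b["pixels"]).max(2)
for n,(u0,u1,v0,v1) in dict(spool=(375,422,145,190),jar=(425,450,218,242),tray=(333,370,133,163),scraper=(350,430,260,297)).items(): print(n,"changed px>40:",(d[v0:v1,u0:u1]>40).sum())
E
```

```text
rect gauge frame [ 9.7 -0.6] [ 95.9 130.2] 89.95
[[-55.5, -48.5], [74.69999694824219, -48.599998474121094], [74.80000305175781, 47.29999923706055], [-55.400001525878906, 47.400001525878906]]
tcp g -394.3 -0.4 z 0.1925 yaw rel -0.11 F [ 0.   0.1 -0.1] t 11.7167
tail z mm 10.07
mid z mm 9.85
front z mm 9.87
spool changed px>40: 0
jar changed px>40: 0
tray changed px>40: 0
scraper changed px>40: 0
```

View pics/p6.png

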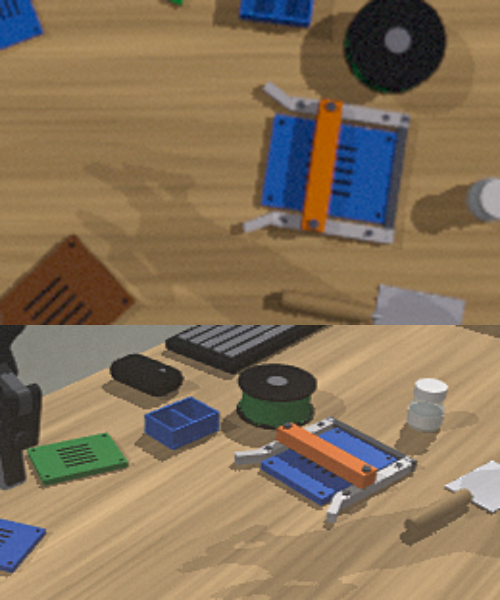

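The panel is home: x 9.7, y -0.6 mm, square, top 10 mm high at both tail and front, and the bystanders haven't moved. Handing in.

```bash
python3 -c "
from plant import manip
print(manip.close_job())"
```

```text
the job is handed in; nothing more can be done
None
```

The blue panel is home against the stop, flat under the crossbar, and the job is handed in (no verdict is reported).

I pushed its tail edge with the two half-open fingertips about 3 mm above the bench. It went straight first, then in a shallow arc to square up with the gauge. It then passed under the crossbar until about 7 N of reaction showed it was seated. After that I backed the arm off clear.

Last checks with the arm out of the way:
- **Position:** in the gauge frame the panel is at x = 9.7 mm and y = -0.6 mm, with a yaw error of about 0.05°. The target is x = 10, y = 0.
- **Flatness:** its top measures 9.9–10.1 mm high at the tail, middle and front.
- **Bystanders:** the spool, jar, tray and scraper show no change from the first image.
- **Time:** about 12 s of the 70 s were used.

No check failed or disagreed.

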